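Check the roller track with the fingertips

ROBOT

A 6-joint arm with a two-finger parallel gripper is mounted at the origin on a cart in front of the work surface, level with it; the furniture and walls round the work are solid. World frame = base frame: x ahead of the robot, y to its left, z up, the work surface at z = 0. Lengths are in mm, angles in rad, forces in N, time in s.
With the tool pointing down it reaches from about 250 to 775 mm from the base axis. Payload 8.9 kg.
Tool frame: the origin (TCP) lies midway between the tips of the shut fingers; the grasp point (between the pads) lies 19 mm behind it; z points along the fingers, y is the line along which they close (so a half turn about z gives the same grasp; the last joint's range is limited). The gripper opens to 85 mm and grips with 20 to 120 N. Pads are 22 mm wide; open, the fingers measure 114 mm over their backs; the gripper's body (76 mm by 85 mm) begins 54 mm behind the grasp point. The pads swing forward as they close: fully open they stand 13 mm farther back than shut.
Start: joints at [1.152, 0.291, -0.153, 1.127, 0, 1.431], TCP at [144.98, 504.584, 231.305] pointing down, gripper open.
Joint ranges: [-2.52, 2.52], [-0.91, 1.74], [-1.3, 1.37], [-1.96, 2.02], [-1.52, 1.47], [-3.14, 3.14]. Speed limits (rad/s): [2.22, 2.22, 2.79, 3.14, 3.14, 3.14].

INTERFACE

Orientations are given as a rotation vector (axis times angle).
In Python, from station import robot gives the robot as it stands. The module is installed in compiled form; this text tells all that it offers.
- The arm moves only by the shell command python3 -m jog 'ROWS'. ROWS is JSON, a list of rows, each an object of numbers: "gripper": the gripper's target within -1 to 1 (fully open at 1, half-way at 0, shut at -1); "dx", "dy", "dz": the shift along the tool's x, y, z in mm; "roll": the turn about the tool's z in degrees. A call has 1 to 20 rows; each row shifts and turns the commanded pose from where the row before left it, along the tool's axes as they then stand; what a row does not reach is not made up. A row lasts 1/12 s, in which the tool goes at most 41.7 mm and 7.16 degrees, less where a joint would pass 70% of its speed; a pose out of reach is approached as far as the arm can. A call is refused whole if a number of a shift passes 41.7 or a number of a turn 7.16, either way. A call with a gripper value outside its range is refused whole. The fingers move at their own pace and stop on an object; the grip force is fixed at half the most. Time passes only in rows, so rows that do not move let the fingers close. It gives the time, the measured TCP pose, the force, the opening and the grip force at its end, in the units of the state.
- robot.sense(): the state, without advancing time (a new reading comes with each control period).
- robot.snapshot(name): name is "side" or "top"; returns (picture, depth): 420x560x3 uint8, blue, green, red; 420x560 float32, mm along the optical axis (not along the pixel's ray), 0 where there is no reading.
- robot.camera_info(name): a dict with "intrinsics" (3x3 intrinsics, pixels), "rvec" (rotation vector, rad) and "tvec" (3), from world to camera coordinates, as OpenCV has them. Camera axes: x right, y down, z forward; pixel columns grow to the right and rows downward; lengths in mm; the calibration is good to about 2 mm. A picture is of the moment at which its call begins. camera_info takes no time and is no camera call.
- robot.job_done(): hands the job in; it is judged then, once.
The state is a dict: "time": time; "qpos": joint angles; "dq": joint speeds; "effort": joint torques, N m; "eef_pos": TCP position; "tool_rot": TCP orientation; "wrist_force": force on the tool from outside, world axes, zero at the start; "moment": the same for the moment, N m; "width": opening from 0.0 (shut) to 1.0 (fully open); "grasp_force": force on a finger pad.
Only numpy, scipy, OpenCV 4.12 (cv2) and the standard library are available. Lean on these libraries where they do the work, as an engineer would, in place of code of your own. Each camera call takes 0.05 s, during which the arm holds its last target. There are 200 camera calls.

TASK

Check that the rollers of the small roller track turn: with closed fingertips, stroke lightly along the tops of the rollers from the end with the upright stop plate to the open end, so that every one of the seven rollers visibly turns in that direction, and never rub them backward. Stay light: the sprung roller bed may give under the fingers but must not be pressed down to its stop. Do not grasp, lift or shift the track, leave the things beside it alone, and finish clear with the bed sprung back up.

Things in the scene. Friction and masses are not known exactly. Their poses are not given: they have to be found in the camera images.
- track: loose roller track, 226 long x 82 wide x 90 mm high, 1.5 kg: grey base on rubber feet, sprung aluminium bed with 7 grey rollers. Any yaw. Origin on the table under roller 4 (the middle one); own +x along the track from the end with the upright stop plate to the open end, y along the axles, z up. Stop plate 78 wide, top 90 mm above the table, inner face at x = -115 mm; base walls 35 mm high
- first_top (a point): top of roller 1, nearest the stop plate, at mid-length: track x = -75, y = 0, 63 mm above the table when unpressed (sinks with the bed). Rollers 1 to 7 follow every 25 mm along x; each is 22 mm across, 50 mm long (y -25 to 25). Bed side rails at y = +-28.5 mm (4 thick) end 7 mm below the roller tops
- last_top (a point): top of roller 7, nearest the open end, at mid-length: track x = 75, y = 0, 63 mm above the table when unpressed (sinks with the bed)
- bed (a joint): how far the whole sprung roller bed is pressed straight down, m: 0 = up (rests there by its spring), 0.014 = hard down on its stop. About 2 to 3 N start it moving, then 0.35 N per mm (about 7 to 8 N at the stop)
- roller_1 (a joint): turn of roller 1 (counted from the stop plate), rad, 0 at the start; grows when its top moves toward the open end (about 0.09 rad per mm of finger travel on it). Turns freely with slight drag, without limit
- roller_2 (a joint): turn of roller 2 (counted from the stop plate), rad, 0 at the start; grows when its top moves toward the open end (about 0.09 rad per mm of finger travel on it). Turns freely with slight drag, without limit
- roller_3 (a joint): turn of roller 3 (counted from the stop plate), rad, 0 at the start; grows when its top moves toward the open end (about 0.09 rad per mm of finger travel on it). Turns freely with slight drag, without limit
- roller_4 (a joint): turn of roller 4 (counted from the stop plate), rad, 0 at the start; grows when its top moves toward the open end (about 0.09 rad per mm of finger travel on it). Turns freely with slight drag, without limit
- roller_5 (a joint): turn of roller 5 (counted from the stop plate), rad, 0 at the start; grows when its top moves toward the open end (about 0.09 rad per mm of finger travel on it). Turns freely with slight drag, without limit
- roller_6 (a joint): turn of roller 6 (counted from the stop plate), rad, 0 at the start; grows when its top moves toward the open end (about 0.09 rad per mm of finger travel on it). Turns freely with slight drag, without limit
- roller_7 (a joint): turn of roller 7 (counted from the stop plate), rad, 0 at the start; grows when its top moves toward the open end (about 0.09 rad per mm of finger travel on it). Turns freely with slight drag, without limit
- carton: lying folding box, one part white and one part black, 117x34x34 mm, stands near the side of the track, not to be disturbed. Origin at the middle of its underside, long axis x
- roll: white roll of labels lying flat, 68 mm across, 26 high, stands near the side of the track, not to be disturbed. Origin at the middle of its underside
- bottle_a: small brown lacquer bottle with black cap, 27 across, 74 mm high, upright, stands near the side of the track, not to be disturbed. Origin at the middle of its underside
- bottle_b: small black lacquer bottle with black cap, 27 across, 74 mm high, upright, stands near the side of the track, not to be disturbed. Origin at the middle of its underside
Not all that is in view belongs to the job. What is shaped like the track but green is not meant.

How it is judged (in metres and radians):
On the way, in this order (a step that is already met when the one before it is completed fails the run):
1. the roller next to the stop plate has turned toward the open end (value of joint roller_1 above 0.5 rad), for 0.02 s.
2. then the middle roller has turned (value of joint roller_4 above 0.5 rad), for 0.02 s.
3. then the last roller, at the open end, has turned (value of joint roller_7 above 0.5 rad), for 0.02 s.
At the end, for the whole second after the job is handed in: All seven rollers have turned at least 0.5 rad toward the open end (first before middle before last), the bed is back up within 2 mm, the track is within 30 mm of its start, and the carton, label roll and both bottles are untipped and within 20 mm of theirs (value of joint each of roller_1, roller_2, roller_3, roller_4, roller_5, roller_6, roller_7 above 0.5 rad and value of joint bed below 0.002 m and distance of track from where it was at the start of the episode below 0.03 m and linear speed of track below 0.02 m/s and distance of each of carton, roll, bottle_a, bottle_b from where it was at the start of the episode below 0.02 m and angle between each of carton, roll, bottle_a, bottle_b's own z axis and vertical below 0.2 rad); the robot touches nothing.
It fails at once if the roller bed is pressed down to its stop (more than 13 mm of its 14 mm) (value of joint bed above 0.013 m).
It fails at once if a roller is rubbed backward, toward the stop plate, by more than 1 rad (value of joint any of roller_1, roller_2, roller_3, roller_4, roller_5, roller_6, roller_7 below -1 rad).
It fails at once if the track is lifted (10 mm), tipped or shifted more than 30 mm (height (world z) of track above 0.01 m or angle between track's own z axis and vertical above 0.15 rad or distance of track from where it was at the start of the episode above 0.03 m).
It fails at once if something beside the track is moved more than 20 mm or tipped (distance of any of carton, roll, bottle_a, bottle_b from where it was at the start of the episode above 0.02 m or angle between any of carton, roll, bottle_a, bottle_b's own z axis and vertical above 0.2 rad).
It also fails if it takes over 32 s, if anything falls off the work surface, if the arm or the gripper's body presses on something with over 40 N, if the wrist force passes 120 N, or if a joint passes its speed limit or range.

## Working session

There is one attempt and no reset: what is moved stays moved. The work goes in short steps, Python scripts to look and compute and a shell command to move; the robot and the scene stay as the last step left them, time stands still between calls to the robot, and variables do not carry over. Pictures are saved under pics/ and viewed, at most 10 in all, crops included, and the job is handed in when it is done.

```bash
mkdir -p pics; cat > h.py <<'E'
import numpy as np, cv2
from station import robot
def snap(n):
    im,d=robot.snapshot(n); return im.copy(),d.copy()
def world(n,d):
    c=robot.camera_info(n);K=np.array(c["intrinsics"]);R=cv2.Rodrigues(np.array(c["rvec"],float))[0];t=np.array(c["tvec"],float).ravel()
    v,u=np.mgrid[:d.shape[0],:d.shape[1]]
    P=np.stack([(u-K[0,2])/K[0,0]*d,(v-K[1,2])/K[1,1]*d,d],-1)
    return (P-t)@R
E
python3 - <<'E'
from h import *
for n in("top","side"):
    im,d=snap(n);cv2.imwrite(f"pics/{n}0.png",im);np.save(f"{n}0.npy",world(n,d))
print(robot.sense())
E
```

```text
{'time': 0.1, 'qpos': array([ 1.15170461e+00,  2.91213718e-01, -1.54044245e-01,  1.12668436e+00,
        8.58417068e-06,  1.43147907e+00]), 'dq': array([ 0.00087409, -0.00310122,  0.00084097,  0.00036965,  0.00014384,
        0.00124813]), 'effort': array([ 1.25556304e-03, -5.37974775e+01,  3.31920576e+01,  9.25014174e-03,
       -2.06031177e-04,  6.65525789e-06]), 'eef_pos': array([144.81819047, 504.23358709, 230.79750256]), 'tool_rot': array([-4.37991569e-01, -3.11058333e+00,  1.72653023e-03]), 'wrist_force': array([ 0.08196801, -0.25049485,  0.28076201]), 'moment': array([ 0.02836193,  0.01789026, -0.01559377]), 'grasp_force': 0.0, 'width': 0.9986541315187083}
```

View pics/top0.png

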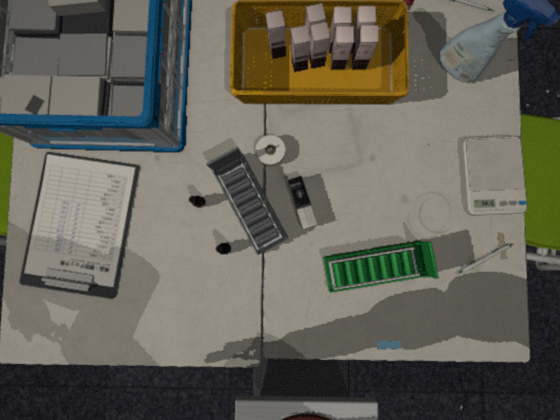

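View pics/side0.png

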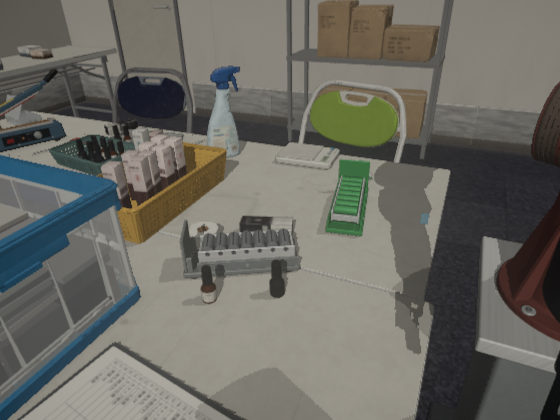

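```bash
python3 - <<'E'
from h import *
P=np.load("top0.npy");im=cv2.imread("pics/top0.png")
for (u,v) in [(245,200),(270,150),(197,201),(223,248),(302,200),(228,155),(265,235),(265,330),(75,345),(305,410)]: print(u,v,P[v,u].round(0))
Z=P[...,2]
m=np.zeros(Z.shape,bool);m[130:262,198:292]=1
for lo,hi in((75,100),(48,70),(20,50)):
    s=m&(Z>lo)&(Z<hi); v,u=np.where(s)
    print(lo,hi,s.sum(),u.min(),u.max(),v.min(),v.max())
s=m&(Z>52)&(Z<70)
n,l,st,c=cv2.connectedComponentsWithStats(s.astype(np.uint8))
for i in range(1,n):
    if st[i,4]>15:
        q=P[l==i];r=cv2.minAreaRect(q[:,:2].astype(np.float32));print(st[i],r,np.percentile(q[:,2],[50,95]))
crop=cv2.resize(im[125:275,180:330],(600,600),interpolation=cv2.INTER_CUBIC);cv2.imwrite("pics/c1.png",crop)
E
```

```text
245 200 [593. 138.  58.]
270 150 [718.  89.  -1.]
197 201 [590. 244.  56.]
223 248 [488. 182.  67.]
302 200 [596.  14.  36.]
228 155 [687. 174.  83.]
265 235 [517.  93.  61.]
265 330 [303.  94.  -1.]
75 345 [264. 526.   2.]
305 410 [130.   2.  -1.]
75 100 164 206 238 147 250
48 70 2125 198 281 151 252
20 50 1514 198 291 135 254
[208 151  33  19  83] ((680.2532348632812, 184.76007080078125), (2.520275115966797, 76.34600067138672), 29.196630477905273) [61.13188521 69.11588844]
[ 218  164   64   87 1930] ((579.4406127929688, 128.9541473388672), (184.17449951171875, 63.85825729370117), 29.271398544311523) [60.2251376  64.24231207]
[220 245   5   8  18] ((487.36077880859375, 184.7167510986328), (15.37432861328125, 5.8292999267578125), 8.266119956970215) [61.02797332 67.4198552 ]
```

View pics/c1.png

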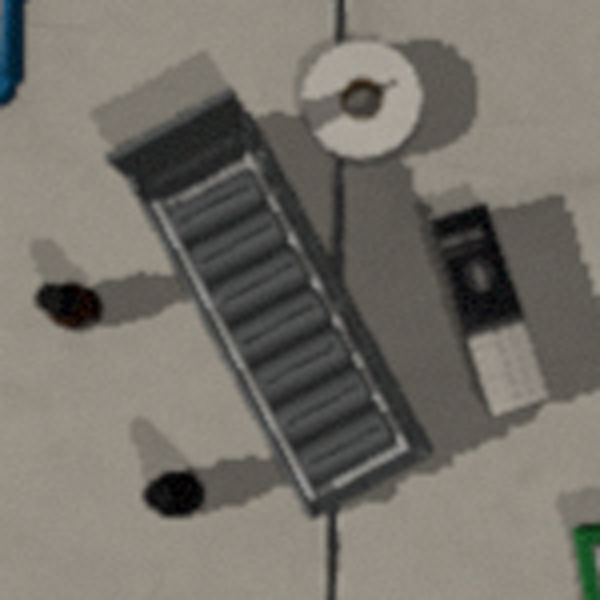

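The crop shows the grey track with its stop plate at the upper left (crop 180,140) and open end at the lower right (370,490). Roller 1 is near (210,200) and roller 7 near (345,445). The fitted bed centre and the plate are 115 mm apart, and the heights agree with the sizes given. I'll close and turn the gripper first.

```bash
python3 -m jog '[{"gripper":-1,"roll":-7},{"gripper":-1,"roll":-7},{"gripper":-1,"roll":-7},{"gripper":-1,"roll":-7},{"gripper":-1,"roll":-7},{"gripper":-1,"roll":-7},{"gripper":-1,"roll":-3.3}]'
cat > rel.py <<'E'
from h import *
P=np.load("top0.npy")
C=np.array([579.4,129.0]);a=np.radians(209.3);X=np.array([np.cos(a),np.sin(a)]);Y=np.array([-X[1],X[0]])
s=robot.sense();R=cv2.Rodrigues(s["tool_rot"])[0]
p=s["eef_pos"];d=p[:2]-C
print("t",s["time"],"track xy z",d@X,d@Y,p[2],"yaw",np.degrees(np.arctan2(R[1,0],R[0,0]))%360,"tilt",np.degrees(np.arccos(-R[2,2])),"w",s["width"],"F",s["wrist_force"].round(2))
g=np.array([*(C-85*X),100])
print("to x=-85 z=100 in tool:",(R.T@(g-p)).round(1))
E
python3 rel.py; python3 - <<'E'
from h import *
P=np.load("top0.npy")
C=np.array([579.4,129.0]);a=np.radians(209.3);X=np.array([np.cos(a),np.sin(a)]);Y=np.array([-X[1],X[0]])
q=P.reshape(-1,3);x=(q[:,:2]-C)@X;y=(q[:,:2]-C)@Y
k=(abs(y)<18)
for b in range(-120,121,5):
    m=k&(abs(x-b)<2.5);print(b,np.median(q[m,2]).round(1),end="; ")
k=(abs(x)<70);print()
for b in range(-48,49,4):
    m=k&(abs(y-b)<2);print(b,np.median(q[m,2]).round(1),end="; ")
E
```

```text
t 0.1 track xy z 195.35270962437937 -539.9063927217743 230.79750255734706 yaw 163.9700983347485 tilt 0.06566288408900305 w 0.9986541315187083 F [ 0.08 -0.25  0.28]
to x=-85 z=100 in tool: [-581.1 -180.   130.9]
-120 89.2; -115 53.5; -110 15.1; -105 15.3; -100 15.9; -95 45.6; -90 47.0; -85 58.3; -80 61.8; -75 62.5; -70 60.0; -65 56.5; -60 57.9; -55 61.5; -50 63.0; -45 60.1; -40 56.3; -35 59.1; -30 62.4; -25 63.2; -20 59.8; -15 56.4; -10 57.7; -5 61.7; 0 62.8; 5 60.6; 10 55.4; 15 57.5; 20 61.6; 25 63.3; 30 60.9; 35 52.4; 40 59.0; 45 62.3; 50 63.1; 55 61.2; 60 53.7; 65 58.0; 70 61.7; 75 62.9; 80 60.5; 85 53.8; 90 46.7; 95 14.9; 100 13.6; 105 -0.3; 110 0.1; 115 0.5; 120 -0.4; 
-48 0.4; -44 0.3; -40 31.6; -36 35.0; -32 36.0; -28 55.1; -24 60.1; -20 59.5; -16 60.2; -12 60.4; -8 60.0; -4 60.5; 0 60.4; 4 60.5; 8 60.3; 12 60.7; 16 60.3; 20 60.6; 24 57.3; 28 55.9; 32 17.1; 36 34.9; 40 13.7; 44 -0.2; 48 -0.4; invalid input
```

The profile confirms the fit: roller tops at about 63 mm, every 25 mm. The move was refused, so I'll try rows with every field given.

```bash
python3 -m jog '[{"gripper":-1,"dx":0,"dy":0,"dz":0,"roll":-7},{"gripper":-1,"dx":0,"dy":0,"dz":0,"roll":-7},{"gripper":-1,"dx":0,"dy":0,"dz":0,"roll":-7},{"gripper":-1,"dx":0,"dy":0,"dz":0,"roll":-7},{"gripper":-1,"dx":0,"dy":0,"dz":0,"roll":-7},{"gripper":-1,"dx":0,"dy":0,"dz":0,"roll":-7},{"gripper":-1,"dx":0,"dy":0,"dz":0,"roll":-3.3}]'; python3 rel.py
```

```text
time: 0.68
eef_pos: [144.9, 504.3, 230.9]
tool_rot: [0.804, -3.036, 0.001]
wrist_force: [-0.5, 0.5, -0.4]
width: 0.009
grasp_force: 0.0
t 0.6833 track xy z 195.27142564643455 -539.9737370484158 230.94044151672682 yaw 209.66443881287864 tilt 0.04805205911645871 w 0.00945791290092658 F [-0.49  0.48 -0.4 ]
to x=-85 z=100 in tool: [-276.9 -541.7  131. ]
```

```bash
python3 -m jog '[{"gripper":-1,"dx":-13.8,"dy":-27,"dz":0,"roll":0},{"gripper":-1,"dx":-13.8,"dy":-27,"dz":0,"roll":0},{"gripper":-1,"dx":-13.8,"dy":-27,"dz":0,"roll":0},{"gripper":-1,"dx":-13.8,"dy":-27,"dz":0,"roll":0},{"gripper":-1,"dx":-13.8,"dy":-27,"dz":0,"roll":0},{"gripper":-1,"dx":-13.8,"dy":-27,"dz":0,"roll":0},{"gripper":-1,"dx":-13.8,"dy":-27,"dz":0,"roll":0},{"gripper":-1,"dx":-13.8,"dy":-27,"dz":0,"roll":0},{"gripper":-1,"dx":-13.8,"dy":-27,"dz":0,"roll":0},{"gripper":-1,"dx":-13.8,"dy":-27,"dz":0,"roll":0},{"gripper":-1,"dx":-13.8,"dy":-27,"dz":0,"roll":0},{"gripper":-1,"dx":-13.8,"dy":-27,"dz":0,"roll":0},{"gripper":-1,"dx":-13.8,"dy":-27,"dz":0,"roll":0},{"gripper":-1,"dx":-13.8,"dy":-27,"dz":0,"roll":0},{"gripper":-1,"dx":-13.8,"dy":-27,"dz":0,"roll":0},{"gripper":-1,"dx":-13.8,"dy":-27,"dz":0,"roll":0},{"gripper":-1,"dx":-13.8,"dy":-27,"dz":0,"roll":0},{"gripper":-1,"dx":-13.8,"dy":-27,"dz":0,"roll":0},{"gripper":-1,"dx":-13.8,"dy":-27,"dz":0,"roll":0},{"gripper":-1,"dx":0,"dy":0,"dz":0,"roll":0}]'; python3 rel.py
```

```text
time: 2.35
eef_pos: [628.1, 181.7, 229.9]
tool_rot: [-0.788, 3.041, -0.002]
wrist_force: [0.3, -0.0, 0.0]
width: -0.002
grasp_force: 0.0
t 2.35 track xy z -68.26314104485155 -22.164980485495526 229.94402870467064 yaw 209.0625102634095 tilt 0.07418316278592452 w -0.0016650491223489212 F [ 0.3  -0.03  0.02]
to x=-85 z=100 in tool: [-16.8 -21.9 130. ]
```

```bash
python3 -m jog '[{"gripper":-1,"dx":-4,"dy":-5.5,"dz":28,"roll":0},{"gripper":-1,"dx":-4,"dy":-5.5,"dz":28,"roll":0},{"gripper":-1,"dx":-4,"dy":-5.5,"dz":28,"roll":0},{"gripper":-1,"dx":-4,"dy":-5.5,"dz":28,"roll":0},{"gripper":-1,"dx":0,"dy":0,"dz":18,"roll":0},{"gripper":-1,"dx":0,"dy":0,"dz":0,"roll":0},{"gripper":-1,"dx":0,"dy":0,"dz":0,"roll":0},{"gripper":-1,"dx":0,"dy":0,"dz":0,"roll":0}]'; python3 rel.py
python3 - <<'E'
from h import *
a,_=snap("side");b,_=snap("top")
cv2.imwrite("pics/n1.png",np.hstack([cv2.resize(a[180:310,160:310],(400,347)),cv2.resize(b[130:260,190:340],(400,347))]))
E
```

```text
time: 3.02
eef_pos: [649.7, 174.2, 102.6]
tool_rot: [-0.794, 3.038, -0.0]
wrist_force: [-0.1, -0.1, 0.6]
width: 0.0
grasp_force: 0.0
t 3.0167 track xy z -83.44591551797824 -4.979546447766155 102.63967559432403 yaw 209.280350807643 tilt 0.07760053613043807 w 0.00014939822967603456 F [-0.09 -0.11  0.62]
to x=-85 z=100 in tool: [-1.6 -5.   2.6]
```

View pics/n1.png

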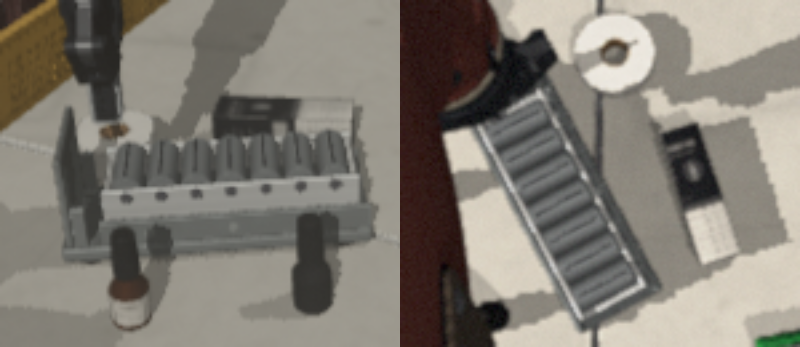

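The left half (side view) shows the closed fingertips above the back of roller 1, at about (105,115), clear of the stop plate. I'll descend to just above the roller.

```bash
python3 -m jog '[{"gripper":-1,"dx":0.5,"dy":-2.5,"dz":12,"roll":0},{"gripper":-1,"dx":0.5,"dy":-2.5,"dz":12,"roll":0},{"gripper":-1,"dx":0,"dy":0,"dz":9,"roll":0},{"gripper":-1,"dx":0,"dy":0,"dz":2,"roll":0},{"gripper":-1,"dx":0,"dy":0,"dz":0,"roll":0},{"gripper":-1,"dx":0,"dy":0,"dz":0,"roll":0},{"gripper":-1,"dx":0,"dy":0,"dz":0,"roll":0}]'; python3 rel.py
```

```text
time: 3.7
eef_pos: [651.1, 169.1, 66.6]
tool_rot: [-0.794, 3.039, -0.0]
wrist_force: [0.4, 0.6, -0.1]
width: -0.002
grasp_force: 0.0
t 3.7 track xy z -82.15172966741808 0.07966791741921267 66.63865768862796 yaw 209.27152237579043 tilt 0.031625391449243714 w -0.001761195157203552 F [ 0.39  0.6  -0.14]
to x=-85 z=100 in tool: [ -2.9   0.1 -33.4]
```

```bash
python3 -m jog '[{"gripper":-1,"dx":0,"dy":0,"dz":2,"roll":0},{"gripper":-1,"dx":0.5,"dy":0,"dz":2,"roll":0},{"gripper":-1,"dx":0.5,"dy":0,"dz":2,"roll":0},{"gripper":-1,"dx":0.5,"dy":0,"dz":1.5,"roll":0},{"gripper":-1,"dx":0.5,"dy":0,"dz":0.5,"roll":0},{"gripper":-1,"dx":0,"dy":0,"dz":0,"roll":0},{"gripper":-1,"dx":0,"dy":0,"dz":0,"roll":0}]'; python3 rel.py
```

```text
time: 4.28
eef_pos: [649.2, 168.0, 58.6]
tool_rot: [-0.794, 3.039, -0.0]
wrist_force: [0.5, -0.9, 5.1]
width: 0.005
grasp_force: 2.0
t 4.2833 track xy z -79.97301664096452 0.10952360354560176 58.584816498009836 yaw 209.26704976537923 tilt 0.02338354322782752 w 0.0045845876831159624 F [ 0.52 -0.89  5.12]
to x=-85 z=100 in tool: [ -5.    0.1 -41.4]
```

```bash
python3 -m jog '[{"gripper":-1,"dx":3,"dy":0,"dz":0,"roll":0},{"gripper":-1,"dx":4,"dy":0,"dz":0,"roll":0},{"gripper":-1,"dx":4,"dy":0,"dz":0,"roll":0},{"gripper":-1,"dx":4,"dy":0,"dz":0,"roll":0},{"gripper":-1,"dx":4,"dy":0,"dz":0,"roll":0},{"gripper":-1,"dx":4,"dy":0,"dz":0,"roll":0},{"gripper":-1,"dx":4,"dy":0,"dz":0,"roll":0},{"gripper":-1,"dx":4,"dy":0,"dz":0,"roll":0},{"gripper":-1,"dx":4,"dy":0,"dz":0,"roll":0},{"gripper":-1,"dx":4,"dy":0,"dz":0,"roll":0}]'; python3 rel.py
python3 - <<'E'
from h import *
a,_=snap("side");b,_=snap("top")
cv2.imwrite("pics/n2.png",np.hstack([cv2.resize(a[180:310,160:310],(400,347)),cv2.resize(b[130:260,190:340],(400,347))]))
E
```

```text
time: 5.12
eef_pos: [614.6, 148.8, 58.3]
tool_rot: [0.794, -3.04, -0.0]
wrist_force: [-0.8, 0.4, 3.6]
width: -0.001
grasp_force: 2.0
t 5.1167 track xy z -40.36657223051063 -0.032938971461925856 58.31544032839469 yaw 209.26676086021385 tilt 0.008406092133570062 w -0.0012219723671625298 F [-0.81  0.41  3.64]
to x=-85 z=100 in tool: [-44.6  -0.  -41.7]
```

View pics/n2.png

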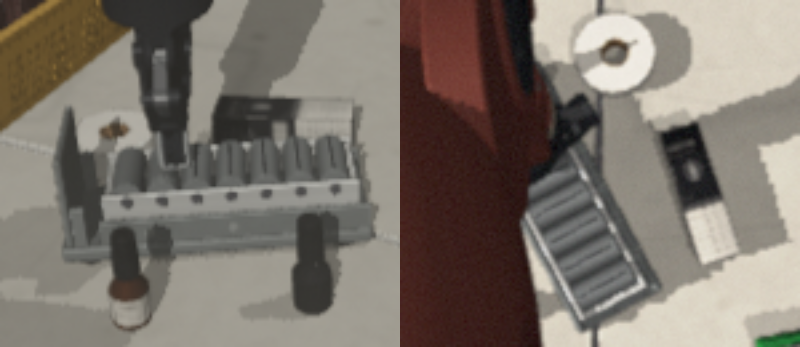

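In the side view the stripe has gone from the top of roller 1 (128,165), so it turned. The fingers are now between rollers 2 and 3, and the track hasn't shifted. I'll continue the stroke.

```bash
python3 -m jog '[{"gripper":-1,"dx":4,"dy":0,"dz":0,"roll":0},{"gripper":-1,"dx":5,"dy":0,"dz":0,"roll":0},{"gripper":-1,"dx":5,"dy":0,"dz":0,"roll":0},{"gripper":-1,"dx":5,"dy":0,"dz":0,"roll":0},{"gripper":-1,"dx":5,"dy":0,"dz":0,"roll":0},{"gripper":-1,"dx":5,"dy":0,"dz":0,"roll":0},{"gripper":-1,"dx":5,"dy":0,"dz":0,"roll":0},{"gripper":-1,"dx":5,"dy":0,"dz":0,"roll":0},{"gripper":-1,"dx":5,"dy":0,"dz":0,"roll":0},{"gripper":-1,"dx":5,"dy":0,"dz":0,"roll":0},{"gripper":-1,"dx":5,"dy":0,"dz":0,"roll":0},{"gripper":-1,"dx":5,"dy":0,"dz":0,"roll":0},{"gripper":-1,"dx":5,"dy":0,"dz":0,"roll":0},{"gripper":-1,"dx":5,"dy":0,"dz":0,"roll":0},{"gripper":-1,"dx":5,"dy":0,"dz":0,"roll":0},{"gripper":-1,"dx":5,"dy":0,"dz":0,"roll":0},{"gripper":-1,"dx":5,"dy":0,"dz":0,"roll":0},{"gripper":-1,"dx":5,"dy":0,"dz":0,"roll":0},{"gripper":-1,"dx":5,"dy":0,"dz":0,"roll":0}]'; python3 rel.py
```

```text
time: 6.8
eef_pos: [532.6, 102.8, 58.3]
tool_rot: [0.794, -3.04, -0.0]
wrist_force: [-0.4, 1.9, 4.8]
width: -0.003
grasp_force: 2.1
t 6.8 track xy z 53.66081718245702 -0.09675302990980007 58.30106371240955 yaw 209.27051982799492 tilt 0.004048393245965608 w -0.0033994064920400027 F [-0.42  1.9   4.76]
to x=-85 z=100 in tool: [-138.7   -0.   -41.7]
```

```bash
python3 -m jog '[{"gripper":-1,"dx":5,"dy":0,"dz":0,"roll":0},{"gripper":-1,"dx":5,"dy":0,"dz":0,"roll":0},{"gripper":-1,"dx":5,"dy":0,"dz":0,"roll":0},{"gripper":-1,"dx":5,"dy":0,"dz":0,"roll":0},{"gripper":-1,"dx":5,"dy":0,"dz":0,"roll":0},{"gripper":-1,"dx":4,"dy":0,"dz":0,"roll":0},{"gripper":-1,"dx":4,"dy":0,"dz":-3,"roll":0},{"gripper":-1,"dx":4,"dy":0,"dz":-6,"roll":0},{"gripper":-1,"dx":4,"dy":0,"dz":-10,"roll":0},{"gripper":-1,"dx":10,"dy":0,"dz":-20,"roll":0},{"gripper":-1,"dx":20,"dy":0,"dz":-20,"roll":0},{"gripper":-1,"dx":20,"dy":0,"dz":-20,"roll":0},{"gripper":-1,"dx":20,"dy":0,"dz":-20,"roll":0},{"gripper":-1,"dx":0,"dy":0,"dz":-20,"roll":0},{"gripper":-1,"dx":0,"dy":0,"dz":-20,"roll":0},{"gripper":-1,"dx":0,"dy":0,"dz":0,"roll":0},{"gripper":-1,"dx":0,"dy":0,"dz":0,"roll":0}]'; python3 rel.py
python3 - <<'E'
from h import *
a,_=snap("side")
cv2.imwrite("pics/n3.png",np.hstack([cv2.resize(cv2.imread("pics/side0.png")[190:310,170:310],(400,343)),cv2.resize(a[190:310,170:310],(400,343))]))
E
```

```text
time: 8.22
eef_pos: [436.8, 48.5, 198.7]
tool_rot: [-0.793, 3.037, -0.002]
wrist_force: [0.5, 0.8, 0.1]
width: -0.001
grasp_force: 0.0
t 8.2167 track xy z 163.69125285365664 0.4049388643890892 198.7000131044928 yaw 209.25734238786063 tilt 0.16285301126670315 w -0.0007903352589720736 F [0.5  0.79 0.1 ]
to x=-85 z=100 in tool: [-248.5    0.8   99.3]
```

View pics/n3.png

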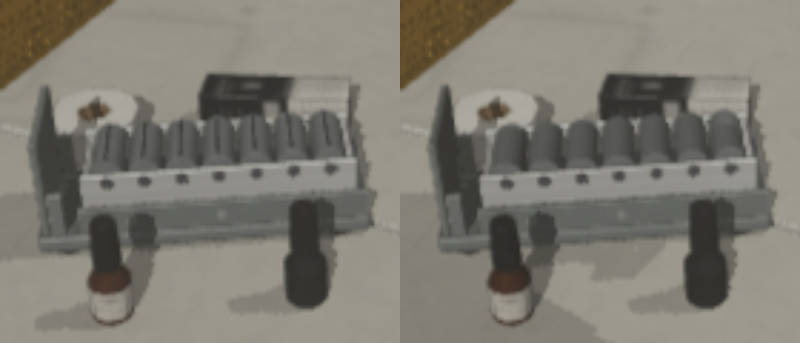

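All seven stripes have turned away from the top. The bed is back up, and the track and the things beside it stand where they were. I'm handing the job in.

```bash
python3 -c "
from station import robot
print(robot.job_done())"
```

```text
the job is handed in; nothing more can be done
None
```

I stroked all seven rollers from the stop plate to the open end with about 4–5 N and handed the job in at about 8 s; the hand-in gave no verdict, but the last picture shows every roller turned, the bed back up, and the track and the items beside it where they were.

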